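# Sweep the test tiles into the wooden fence

### The job

Clear the glaze bench: sweep the three loose glazed test tiles across the worktop with your fingertips, in through the open side of the three-sided wooden fence, until all three lie flat and wholly inside it with no corner sticking out past the open side. Only push them along gently: do not pinch or lift a tile. Leave the jar, the cone pack, the wax pot and the tape roll where they stand.

Things in the scene. Friction and masses are not known exactly. Their poses are not given: they have to be found in the camera images.
- fence: three-sided fence of light wooden strips, fixed to the worktop, without a floor, one side open. Inside 220 mm wide, 110 mm deep; walls 12 mm thick, 24 mm high. Origin on the worktop, mid open side, in line with the ends of the side walls; +x leads in from there to the back wall (inner face x = 110 mm), y runs along the open side (side walls' inner faces at y = -110, +110 mm), z up
- tile_a: loose dark-glazed ceramic test tile, one of three, a flat plate 30 x 50 x 8 mm, about 22 g, lying on the worktop to the left of the fence; it slides under a light push (under 1 N). Origin at the centre of its underside, x along the 30 mm width, y along the 50 mm length, z up
- tile_a_corner0 (a point): bottom corner of tile_a, at x +15 mm, y +25 mm, z 0 in its frame
- tile_a_corner1 (a point): bottom corner of tile_a, at x -15 mm, y +25 mm, z 0 in its frame
- tile_a_corner2 (a point): bottom corner of tile_a, at x -15 mm, y -25 mm, z 0 in its frame
- tile_a_corner3 (a point): bottom corner of tile_a, at x +15 mm, y -25 mm, z 0 in its frame
- tile_b: loose dark-glazed ceramic test tile, one of three, a flat plate 30 x 50 x 8 mm, about 22 g, lying on the worktop to the left of the fence; it slides under a light push (under 1 N). Origin at the centre of its underside, x along the 30 mm width, y along the 50 mm length, z up
- tile_b_corner0 (a point): bottom corner of tile_b, at x +15 mm, y +25 mm, z 0 in its frame
- tile_b_corner1 (a point): bottom corner of tile_b, at x -15 mm, y +25 mm, z 0 in its frame
- tile_b_corner2 (a point): bottom corner of tile_b, at x -15 mm, y -25 mm, z 0 in its frame
- tile_b_corner3 (a point): bottom corner of tile_b, at x +15 mm, y -25 mm, z 0 in its frame
- tile_c: loose dark-glazed ceramic test tile, one of three, a flat plate 30 x 50 x 8 mm, about 22 g, lying on the worktop to the left of the fence; it slides under a light push (under 1 N). Origin at the centre of its underside, x along the 30 mm width, y along the 50 mm length, z up
- tile_c_corner0 (a point): bottom corner of tile_c, at x +15 mm, y +25 mm, z 0 in its frame
- tile_c_corner1 (a point): bottom corner of tile_c, at x -15 mm, y +25 mm, z 0 in its frame
- tile_c_corner2 (a point): bottom corner of tile_c, at x -15 mm, y -25 mm, z 0 in its frame
- tile_c_corner3 (a point): bottom corner of tile_c, at x +15 mm, y -25 mm, z 0 in its frame
- spice_jar: round spice jar with a dark lid, 44 mm across, 105 mm tall, standing to the far left of the tiles; loose, a bystander to be left alone. Origin at the centre of its underside
- cone_pack: three thin pyrometric cones in a clay strip, 18 x 60 x 50 mm tall, standing at the near edge of the worktop; loose, a bystander to be left alone. Origin at the centre of its underside
- wax_pot: low round pot with a lid, 63 mm across, 34 mm tall, standing to the right of the fence; loose, a bystander to be left alone. Origin at the centre of its underside
- tape_roll: roll of paper tape lying flat, 83 mm across, 19 mm tall, to the near left of the tiles; loose, a bystander to be left alone. Origin at the centre of its underside

How it is judged (in metres and radians):
At the end, for the whole second after the job is handed in: all four corners of each of the three tiles are inside the fence (at most 2 mm past the line of its open side), every tile between the side walls, flat on the worktop (underside within 4 mm of it, tilt under 0.1 rad), not stacked, and at rest (x of each of tile_a_corner0, tile_a_corner1, tile_a_corner2, tile_a_corner3, tile_b_corner0, tile_b_corner1, tile_b_corner2, tile_b_corner3, tile_c_corner0, tile_c_corner1, tile_c_corner2, tile_c_corner3 in the frame of fence above -0.002 m and x of each of tile_a, tile_b, tile_c in the frame of fence below 0.11 m and y of tile_a in the frame of fence between -0.11 and 0.11 m and height (world z) of each of tile_a, tile_b, tile_c below 0.004 m and angle between each of tile_a, tile_b, tile_c's own z axis and vertical below 0.1 rad and linear speed of each of tile_a, tile_b, tile_c below 0.02 m/s and y of tile_b in the frame of fence between -0.11 and 0.11 m and y of tile_c in the frame of fence between -0.11 and 0.11 m); the robot touches nothing.
It fails at once if a tile is lifted (underside more than 15 mm above the worktop) (height (world z) of any of tile_a, tile_b, tile_c above 0.015 m).
It fails at once if a tile is pinched or pressed hard (fingers on it with more than 25 N) (contact force between the fingers and tile_a above 25 N or contact force between the fingers and tile_b above 25 N or contact force between the fingers and tile_c above 25 N).
It fails at once if the jar, the cone pack, the wax pot or the tape roll is pushed away (over 15 mm) (distance of any of spice_jar, cone_pack, wax_pot, tape_roll from where it was at the start of the episode above 0.015 m).
It also fails if it takes over 72 s, if anything falls off the work surface, if the arm or the gripper's body presses on something with over 40 N, if the wrist force passes 120 N, or if a joint passes its speed limit or range.

### The arm

A 6-joint arm with a two-finger parallel gripper is mounted at the origin on a cart in front of the work surface, level with it; the furniture and walls round the work are solid. World frame = base frame: x ahead of the robot, y to its left, z up, the work surface at z = 0. Lengths are in mm, angles in rad, forces in N, time in s.
With the tool pointing down it reaches from about 325 to 900 mm from the base axis. Payload 3.5 kg.
Tool frame: the origin (TCP) lies at the very end of the fingers, on their centre line; the grasp point (between the pads) lies 19 mm behind it; z points along the fingers, y is the line along which they close (so a half turn about z gives the same grasp; the last joint's range is limited). The gripper opens to 85 mm and grips with 20 to 120 N. Pads are 22 mm wide; open, the fingers measure 114 mm over their backs; the gripper's body (76 mm by 85 mm) begins 54 mm behind the grasp point. The pads swing forward as they close: fully open they stand 13 mm farther back than shut.
Start: joints at [1.157, 0.276, -0.026, 1.268, 0, 1.467], TCP at [191.144, 595.051, 231.313] pointing down, gripper open.
Joint ranges: [-3.12, 3.12], [-0.85, 1.88], [-1.08, 1.24], [-1.95, 2.15], [-1.57, 1.53], [-3.14, 3.14]. Speed limits (rad/s): [2.57, 2.57, 3.14, 3.14, 3.14, 3.14].

### API

Orientations are given as a rotation vector (axis times angle).
In Python, from plant import env gives the robot as it stands.
- The arm moves only by the tool arm_command, never from a script. Its argument "moves" is a list of rows, each an object of numbers: "claw": the opening, from 0 (shut) to 1 (fully open); "x", "y", "z": the shift along the world's x, y, z in m; "yaw": the turn about the world's z in degrees. In form: [{"claw": .., "x": .., "y": .., "z": .., "yaw": ..}, ...]. A call has 1 to 8 rows; each row is the pose to reach, as a shift and turn from the pose commanded when the call began; what a row does not reach only later rows make up. A row lasts 1/10 s, in which the tool goes at most 50 mm and 8.59 degrees, less where a joint would pass 70% of its speed; a pose out of reach is approached as far as the arm can. A call with a gripper value outside its range is refused whole. The fingers move at their own pace and stop on an object; "squeeze" is the grip in N (left out, the last holds). Time passes only in rows, so rows that repeat a pose let the fingers close. It gives the time, the measured TCP pose, the force, the opening and the grip force at its end, in the units of the state.
- env.get_obs(): the state, without advancing time (a new reading comes with each control period).
- env.capture(name): name is "side" or "top" or "wrist"; returns the picture (400x640x3 uint8, red, green, blue); there is no depth.
- env.get_calibration(name): a dict with "K" (3x3 intrinsics, pixels), "k1" (the pictures are not rectified: a ray, as slopes to the right and down, at radius r is drawn at 1 + k1 r^2 times it, then the intrinsics apply), "cam_to_world" (4x4, takes a point from camera to world coordinates); the wrist camera has in their place "hand_eye" (4x4, takes a point from camera to tool coordinates, whose origin is the TCP and whose axes are the flange's). Camera axes: x right, y up, looking along -z (the intrinsics and any distortion apply to the point x, -y, -z); pixel columns grow to the right and rows downward; lengths in mm; the calibration is good to about 2 mm. A picture is of the moment at which its call begins: read the wrist's pose just before it. get_calibration takes no time and is no camera call.
- env.close_job(): hands the job in; it is judged then, once.
The state is a dict: "time": time; "qpos": joint angles; "qvel": joint speeds; "effort": joint torques, N m; "tcp_pos": TCP position; "tcp_rot": TCP orientation; "contact_force": force on the tool from outside, world axes, zero at the start; "torque": the same for the moment, N m; "opening": finger opening in mm; "grip_force": force on a finger pad.
Only numpy, scipy, OpenCV 4.12 (cv2) and the standard library are available. Lean on these libraries where they do the work, as an engineer would, in place of code of your own. Each camera call takes 0.05 s, during which the arm holds its last target. There are 200 camera calls.

## Working session

There is one attempt and no reset: what is moved stays moved. The work goes in short steps, Python scripts to look and compute and a tool call to move; the robot and the scene stay as the last step left them, time stands still between calls to the robot, and variables do not carry over. Pictures are saved under pics/ and viewed, at most 10 in all, crops included, and the job is handed in when it is done.

Besides the shell and the picture viewer there is one more tool, called after "Request:" by a JSON object that holds its "name" and its "arguments", one argument or row to a line. arm_command: Moves the arm, as the interface text tells. Its arguments: {"type":"object","properties":{"moves":{"type":"array"},"squeeze":{"type":"number"}},"required":["moves"]}

```bash
mkdir -p pics
cat > h.py <<'E'
import numpy as np, cv2
from plant import env
def shot(n,f):
    im=env.capture(n); cv2.imwrite('pics/'+f,im[:,:,::-1]); return im
def world(n,pts,z=0):
    c=env.get_calibration(n); K=np.array(c["K"]); k1=c["k1"]; T=np.array(c["cam_to_world"])
    p=np.array(pts,float).reshape(-1,2)
    q=cv2.undistortPoints(p[:,None],K,np.array([k1,0,0,0.]))[:,0]
    d=np.c_[q[:,0],-q[:,1],-np.ones(len(q))]@T[:3,:3].T
    o=T[:3,3]; return (o+d*((z-o[2])/d[:,2])[:,None])
E
python3 - <<'E'
from h import *
o=env.get_obs(); print(o)
shot('top','t0.png'); shot('side','s0.png')
print(env.get_calibration('top'))
E
```

```text
{'time': 0.0, 'qpos': array([ 1.15658606e+00,  2.77126092e-01, -2.78963526e-02,  1.26802781e+00,
        1.83614747e-05,  1.46738423e+00]), 'qvel': array([-2.17253973e-04,  7.11348106e-05,  1.84623049e-03, -1.65547147e-03,
       -9.39356189e-04,  8.80657561e-04]), 'effort': array([-6.29701608e-04, -4.45506907e+01,  2.95202136e+01,  1.63047173e-02,
       -1.34334200e-04,  4.51546043e-06]), 'tcp_pos': array([190.82652695, 594.32068085, 230.15672716]), 'tcp_rot': array([-0.48614579, -3.10314669,  0.00341452]), 'contact_force': array([ 0.13018517,  0.33670791, -0.12830549]), 'torque': array([-0.05261802,  0.03765736,  0.0439613 ]), 'grip_force': 0.0, 'opening': 85.45818576862584}
{'K': array([[375.66886019,   0.        , 314.93409791],
       [  0.        , 375.66886019, 206.47142407],
       [  0.        ,   0.        ,   1.        ]]), 'k1': -0.03448993378611401, 'cam_to_world': array([[ 9.09260276e-03,  9.85304781e-01, -1.70563225e-01,
         3.03805061e+02],
       [-9.99283409e-01,  1.52206983e-02,  3.46554171e-02,
         1.89262938e+00],
       [ 3.67422395e-02,  1.70125893e-01,  9.84737116e-01,
         9.95524579e+02],
       [ 0.00000000e+00,  0.00000000e+00,  0.00000000e+00,
         1.00000000e+00]])}
```

View pics/t0.png

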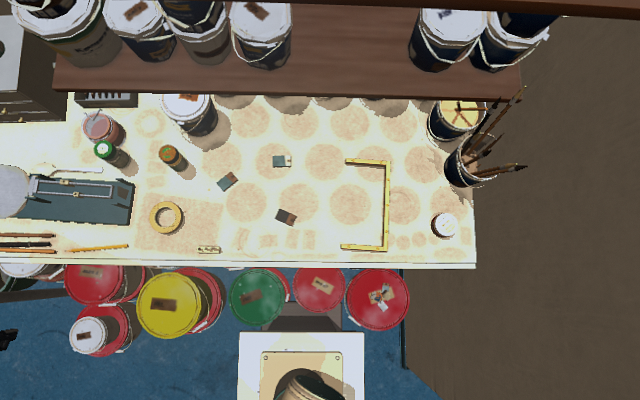

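View pics/s0.png

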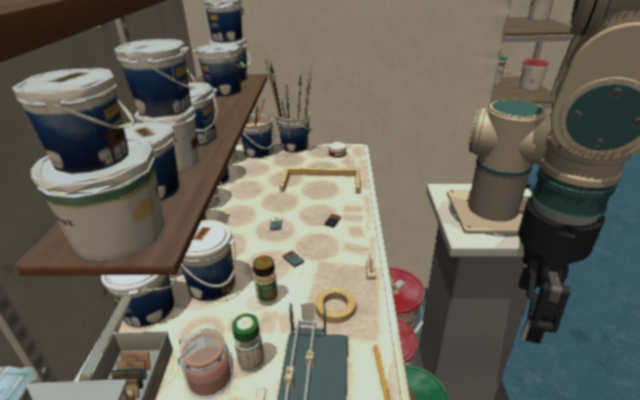

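Top view: the fence is at about (345–390, 158–250) px, with its open side facing left (+y). The tiles are at (227,181), (282,161) and (285,216). Nothing covers the bench, so I'll enlarge this part.

Run:
```python
import cv2
im=cv2.imread('pics/t0.png')
cv2.imwrite('pics/t0c.png',cv2.resize(im[140:265,205:405],None,fx=4,fy=4,interpolation=cv2.INTER_CUBIC))
```

```text
(no output)
```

View pics/t0c.png

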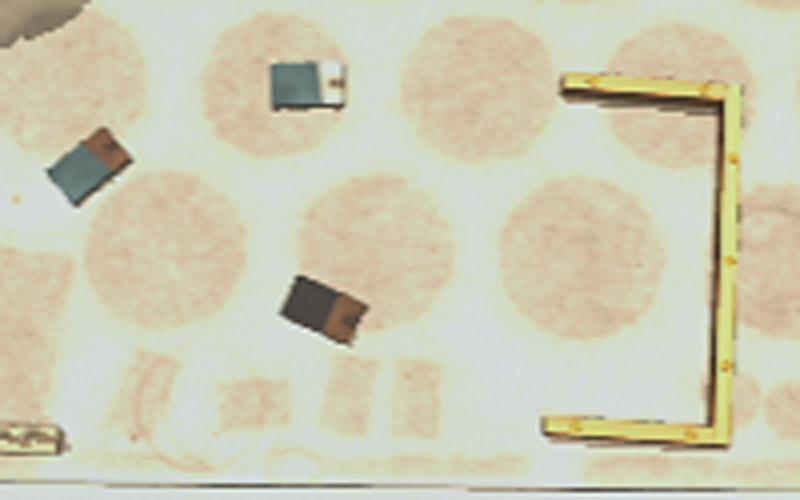

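Run:
```python
from h import *
f=lambda p:(np.array(p,float)+.5)/4-.5+[205,140]
np.set_printoptions(precision=0,suppress=True)
for n,p in dict(L=[(47,170),(107,127),(133,158),(78,206)],U=[(270,62),(345,62),(347,107),(271,110)],D=[(302,275),(369,309),(351,346),(281,313)]).items():
    w=world('top',f(p),8)[:,:2]; print(n,w.tolist(),w.mean(0),np.linalg.norm(np.roll(w,-1,0)-w,axis=1))
w=world('top',f([(563,73),(741,86),(729,444),(542,432),(562,95),(722,100),(712,428),(543,415)]),24)[:,:2]; print(w,np.linalg.norm(w[0]-w[3]),np.linalg.norm(w[0]-w[1]))
print(world('top',[(200,250),(221,250),(165,217),(171,156),(445,225)],30)[:,:2])
print(world('top',f([(0,483),(300,486),(500,490)]),0)[:,:2])
```

```text
L [[536.9809069003569, 232.0332900575509], [567.3876964640409, 193.42026490684816], [546.21823563286, 175.00140821447073], [512.6804965436559, 210.096921060401]] [541. 203.] [49. 28. 49. 33.]
U [[615.0441709622464, 85.16177985868137], [616.0580840520915, 34.141159473855076], [584.3159486039219, 32.134399221793444], [581.2429620035499, 83.49322408682222]] [599.  59.] [51. 32. 51. 34.]
D [[468.28477346968384, 59.693534963304934], [446.1098676867398, 14.809880686485036], [421.2735550558224, 26.25603394078079], [442.591081333729, 72.92481656186591]] [445.  43.] [50. 27. 51. 29.]
[[ 606. -113.]
 [ 600. -234.]
 [ 359. -220.]
 [ 365.  -98.]
 [ 591. -112.]
 [ 590. -221.]
 [ 369. -209.]
 [ 376.  -99.]] 241.66812400562048 121.1626734571227
[[ 354.  259.]
 [ 355.  206.]
 [ 438.  354.]
 [ 601.  351.]
 [ 427. -375.]]
[[329. 253.]
 [330.  58.]
 [328. -73.]]
```

Run:
```python
from h import *
def ray(n,p):
    o=np.array(env.get_calibration(n)["cam_to_world"])[:3,3]; d=world(n,[p],0)[0]-o; return o,d/np.linalg.norm(d)
for a,b in [((53,92),(207,272)),((522,92),(268,77)),((522,92),(268,85))]:
    o1,d1=ray('top',a);o2,d2=ray('side',b)
    s=np.linalg.lstsq(np.c_[d1,-d2],o2-o1,rcond=None)[0]
    print((o1+s[0]*d1).round(),(o2+s[1]*d2).round())
```

```text
[663. 522. 264.] [626. 523. 246.]
[ 690. -472.  262.] [ 669. -472.  251.]
[ 705. -490.  233.] [ 674. -490.  217.]
```

Request:
{"name": "arm_command", "arguments": {
  "moves": [
    {"claw":0.3,"x":0.05,"y":-0.05,"z":0,"yaw":8},
    {"claw":0.3,"x":0.1,"y":-0.1,"z":0,"yaw":15},
    {"claw":0.3,"x":0.14,"y":-0.14,"z":0,"yaw":15},
    {"claw":0.3,"x":0.18,"y":-0.18,"z":0,"yaw":15},
    {"claw":0.3,"x":0.21,"y":-0.22,"z":0,"yaw":15},
    {"claw":0.3,"x":0.24,"y":-0.26,"z":0,"yaw":15},
    {"claw":0.3,"x":0.27,"y":-0.3,"z":0,"yaw":15},
    {"claw":0.3,"x":0.3,"y":-0.34,"z":0,"yaw":15}
  ]
}}

```text
time: 0.9
tcp_pos: [458.9, 296.2, 230.9]
tcp_rot: [-0.077, -3.14, 0.0]
contact_force: [0.3, 0.7, -0.9]
opening: 25.5
grip_force: 0.0
```

Request:
{"name": "arm_command", "arguments": {
  "moves": [
    {"claw":0.3,"x":-0.02,"y":-0.04,"z":0,"yaw":-8.5},
    {"claw":0.3,"x":-0.04,"y":-0.08,"z":0,"yaw":-17},
    {"claw":0.3,"x":-0.046,"y":-0.12,"z":0,"yaw":-25.5},
    {"claw":0.3,"x":-0.046,"y":-0.145,"z":-0.03,"yaw":-34},
    {"claw":0.3,"x":-0.046,"y":-0.145,"z":-0.06,"yaw":-42},
    {"claw":0.3,"x":-0.046,"y":-0.145,"z":-0.09,"yaw":-50},
    {"claw":0.3,"x":-0.046,"y":-0.145,"z":-0.12,"yaw":-58},
    {"claw":0.3,"x":-0.046,"y":-0.145,"z":-0.15,"yaw":-66}
  ]
}}

```text
time: 1.7
tcp_pos: [411.8, 152.8, 80.1]
tcp_rot: [-1.783, -2.587, 0.0]
contact_force: [0.7, 0.8, 1.4]
opening: 25.7
grip_force: 0.0
```

Request:
{"name": "arm_command", "arguments": {
  "moves": [
    {"claw":0.3,"x":0,"y":0,"z":-0.02,"yaw":-8},
    {"claw":0.3,"x":0,"y":0,"z":-0.04,"yaw":-16},
    {"claw":0.3,"x":0,"y":0,"z":-0.055,"yaw":-24},
    {"claw":0.3,"x":0,"y":0,"z":-0.065,"yaw":-24},
    {"claw":0.3,"x":0,"y":0,"z":-0.068,"yaw":-24},
    {"claw":0.3,"x":0,"y":0,"z":-0.07,"yaw":-24},
    {"claw":0.3,"x":0,"y":0,"z":-0.07,"yaw":-24},
    {"claw":0.3,"x":0,"y":0,"z":-0.07,"yaw":-24}
  ]
}}

```text
time: 2.5
tcp_pos: [412.9, 153.3, 12.0]
tcp_rot: [2.274, 2.167, 0.002]
contact_force: [-0.4, 0.5, 0.0]
opening: 26.2
grip_force: 0.0
```

Request:
{"name": "arm_command", "arguments": {
  "moves": [
    {"claw":0.3,"x":0.016,"y":0,"z":-0.004,"yaw":0},
    {"claw":0.3,"x":0.032,"y":0,"z":-0.007,"yaw":0},
    {"claw":0.3,"x":0.032,"y":0,"z":-0.01,"yaw":0},
    {"claw":0.3,"x":0.032,"y":0,"z":-0.01,"yaw":0},
    {"claw":0.3,"x":0.032,"y":0,"z":-0.01,"yaw":0}
  ]
}}

```text
time: 3.0
tcp_pos: [443.5, 152.9, 0.9]
tcp_rot: [-2.275, -2.166, 0.002]
contact_force: [0.5, -0.5, -0.9]
opening: 25.7
grip_force: 0.0
```

Run:
```python
from h import *
o=env.get_obs(); print(o['tcp_pos'],o['contact_force'])
a=shot('wrist','w1.png'); b=shot('side','s1.png')
s=cv2.resize(b[150:300,240:400],None,fx=2.5,fy=2.5)
cv2.imwrite('pics/c1.png',np.hstack([cv2.resize(a,(400,250)) ,np.zeros((250,0,3),np.uint8)])[:,:,::-1] if 0 else np.hstack([np.pad(cv2.resize(a,(400,250)),((0,125),(0,0),(0,0))),s])[:,:,::-1])
```

```text
[443.49543181 152.88606157   0.85058531] [ 0.47517077 -0.52885405 -0.90382992]
```

View pics/c1.png

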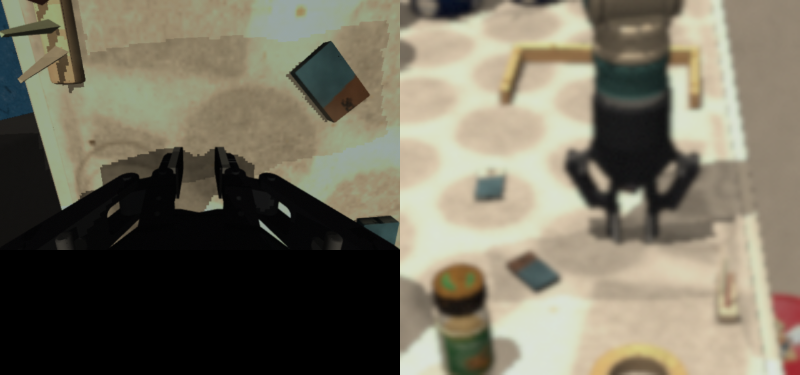

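The side view shows both fingertips just above the worktop, behind the near tile, with nothing in contact. I'll start pushing that tile.

Request:
{"name": "arm_command", "arguments": {
  "moves": [
    {"claw":0.3,"x":0,"y":-0.02,"z":-0.002,"yaw":0},
    {"claw":0.3,"x":0,"y":-0.04,"z":-0.002,"yaw":0},
    {"claw":0.3,"x":0,"y":-0.055,"z":-0.002,"yaw":0},
    {"claw":0.3,"x":0,"y":-0.065,"z":-0.002,"yaw":0},
    {"claw":0.3,"x":0,"y":-0.075,"z":-0.002,"yaw":0},
    {"claw":0.3,"x":0,"y":-0.085,"z":-0.002,"yaw":0},
    {"claw":0.3,"x":0,"y":-0.095,"z":-0.002,"yaw":0},
    {"claw":0.3,"x":0,"y":-0.105,"z":-0.002,"yaw":0}
  ]
}}

```text
time: 3.9
tcp_pos: [444.8, 48.5, -0.1]
tcp_rot: [-2.274, -2.167, -0.004]
contact_force: [0.5, 4.2, 6.1]
opening: 25.2
grip_force: 2.9
```

Request:
{"name": "arm_command", "arguments": {
  "moves": [
    {"claw":0.3,"x":-0.001,"y":-0.01,"z":0,"yaw":0},
    {"claw":0.3,"x":-0.001,"y":-0.02,"z":0,"yaw":0},
    {"claw":0.3,"x":-0.002,"y":-0.03,"z":0,"yaw":0},
    {"claw":0.3,"x":-0.002,"y":-0.04,"z":0,"yaw":0},
    {"claw":0.3,"x":-0.003,"y":-0.05,"z":0,"yaw":0},
    {"claw":0.3,"x":-0.003,"y":-0.06,"z":0,"yaw":0},
    {"claw":0.3,"x":-0.004,"y":-0.07,"z":0,"yaw":0},
    {"claw":0.3,"x":-0.004,"y":-0.08,"z":0,"yaw":0}
  ]
}}

```text
time: 4.7
tcp_pos: [440.6, -31.2, -0.1]
tcp_rot: [-2.273, -2.166, -0.005]
contact_force: [-0.4, 4.5, 7.9]
opening: 26.2
grip_force: 3.7
```

Run:
```python
from h import *
o=env.get_obs(); print(o['tcp_pos'],o['contact_force'])
a=shot('top','t1.png'); b=shot('side','s2.png')
A=cv2.resize(a[140:265,205:405],None,fx=2.5,fy=2.5)
s=cv2.resize(b[150:275,240:400],None,fx=1.8,fy=2.5)[:A.shape[0]]
cv2.imwrite('pics/c2.png',np.hstack([A,s])[:,:,::-1])
```

```text
[ 4.40554739e+02 -3.12273758e+01 -1.34444425e-01] [-0.41013161  4.51179532  7.94352771]
```

View pics/c2.png

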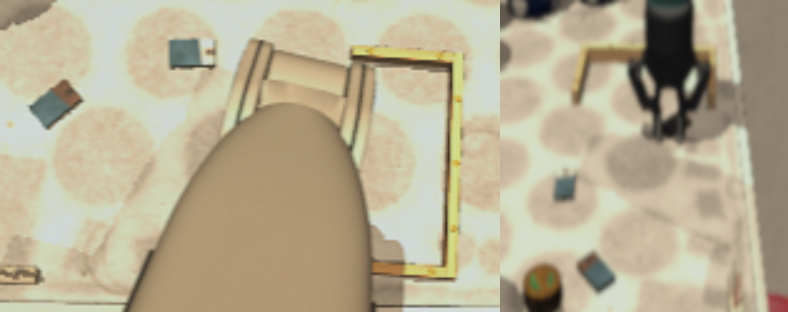

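The arm hides the near tile from above, but the side view shows no tile left behind, so it is ahead of the fingers. The vertical force of 6–8 N says the tips are rubbing the worktop, so I'll raise them 2 mm and keep pushing.

Request:
{"name": "arm_command", "arguments": {
  "moves": [
    {"claw":0.3,"x":-0.001,"y":-0.007,"z":0.002,"yaw":0},
    {"claw":0.3,"x":-0.001,"y":-0.014,"z":0.003,"yaw":0},
    {"claw":0.3,"x":-0.002,"y":-0.021,"z":0.003,"yaw":0},
    {"claw":0.3,"x":-0.002,"y":-0.028,"z":0.003,"yaw":0},
    {"claw":0.3,"x":-0.003,"y":-0.035,"z":0.003,"yaw":0},
    {"claw":0.3,"x":-0.003,"y":-0.042,"z":0.003,"yaw":0},
    {"claw":0.3,"x":-0.004,"y":-0.049,"z":0.003,"yaw":0},
    {"claw":0.3,"x":-0.004,"y":-0.056,"z":0.003,"yaw":0}
  ]
}}

```text
time: 5.6
tcp_pos: [435.9, -88.5, 2.2]
tcp_rot: [-2.275, -2.166, 0.0]
contact_force: [0.4, -0.5, -0.0]
opening: 25.6
grip_force: 0.1
```

Request:
{"name": "arm_command", "arguments": {
  "moves": [
    {"claw":0.3,"x":-0.001,"y":-0.007,"z":0,"yaw":0},
    {"claw":0.3,"x":-0.001,"y":-0.014,"z":0,"yaw":0},
    {"claw":0.3,"x":-0.002,"y":-0.021,"z":0,"yaw":0},
    {"claw":0.3,"x":-0.002,"y":-0.028,"z":0,"yaw":0},
    {"claw":0.3,"x":-0.002,"y":-0.035,"z":0,"yaw":0},
    {"claw":0.3,"x":-0.002,"y":-0.042,"z":0,"yaw":0},
    {"claw":0.3,"x":-0.002,"y":-0.05,"z":0,"yaw":0}
  ]
}}

```text
time: 6.3
tcp_pos: [434.1, -138.5, 2.3]
tcp_rot: [-2.275, -2.167, -0.0]
contact_force: [0.1, 0.2, -0.8]
opening: 25.9
grip_force: 0.1
```

Request:
{"name": "arm_command", "arguments": {
  "moves": [
    {"claw":0.3,"x":0,"y":0.015,"z":0,"yaw":0},
    {"claw":0.3,"x":0,"y":0.02,"z":0.04,"yaw":0},
    {"claw":0.5,"x":0.02,"y":0.05,"z":0.06,"yaw":0},
    {"claw":1,"x":0.05,"y":0.085,"z":0.06,"yaw":0},
    {"claw":1,"x":0.08,"y":0.12,"z":0.06,"yaw":0},
    {"claw":1,"x":0.11,"y":0.155,"z":0.06,"yaw":0},
    {"claw":1,"x":0.14,"y":0.185,"z":0.06,"yaw":0},
    {"claw":1,"x":0.158,"y":0.197,"z":0.06,"yaw":0}
  ]
}}

```text
time: 7.1
tcp_pos: [594.7, 61.5, 62.5]
tcp_rot: [2.271, 2.169, 0.003]
contact_force: [0.2, -0.3, 0.0]
opening: 85.3
grip_force: 0.0
```

Request:
{"name": "arm_command", "arguments": {
  "moves": [
    {"claw":1,"x":0,"y":0,"z":0,"yaw":0},
    {"claw":1,"x":0,"y":0,"z":0,"yaw":0}
  ]
}}

```text
time: 7.3
tcp_pos: [591.8, 58.9, 61.9]
tcp_rot: [-2.274, -2.167, 0.002]
contact_force: [-0.3, -0.3, 0.7]
opening: 85.3
grip_force: 0.0
```

Run:
```python
from h import *
o=env.get_obs(); print(o['tcp_pos'],o['contact_force'])
a=shot('top','t2.png'); b=shot('side','s3.png')
A=cv2.resize(a[140:265,205:405],None,fx=2.5,fy=2.5)
s=cv2.resize(b[150:275,240:400],None,fx=1.8,fy=2.5)[:A.shape[0]]
cv2.imwrite('pics/c3.png',np.hstack([A,s])[:,:,::-1])
```

```text
[591.76396256  58.86306507  61.89885163] [-0.29723384 -0.29150748  0.67982202]
```

View pics/c3.png

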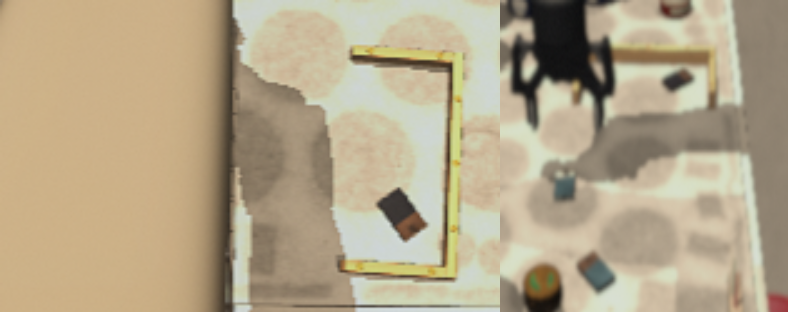

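The near tile lies inside the fence, at crop (376–427, 188–242), clear of the open side at about 345. Next is the far tile: I'll straddle it with the fingers open and drag it toward -x.

Request:
{"name": "arm_command", "arguments": {
  "moves": [
    {"claw":1,"x":0,"y":0,"z":-0.025,"yaw":0},
    {"claw":1,"x":0,"y":0,"z":-0.05,"yaw":0},
    {"claw":1,"x":0,"y":0,"z":-0.06,"yaw":0},
    {"claw":1,"x":0,"y":0,"z":-0.066,"yaw":0},
    {"claw":1,"x":0,"y":0,"z":-0.07,"yaw":0},
    {"claw":1,"x":0,"y":0,"z":-0.07,"yaw":0}
  ]
}}

```text
time: 8.0
tcp_pos: [592.3, 58.8, -7.4]
tcp_rot: [2.275, 2.166, 0.0]
contact_force: [0.5, -0.3, -0.0]
opening: 85.1
grip_force: 0.0
```

Run:
```python
from h import *
o=env.get_obs(); print(o['tcp_pos'],o['contact_force'])
a=shot('wrist','w2.png'); b=shot('side','s4.png')
s=cv2.resize(b[150:275,240:400],None,fx=2,fy=2)
cv2.imwrite('pics/c4.png',np.hstack([cv2.resize(a,(400,250)),s])[:,:,::-1])
```

```text
[592.33988155  58.84231485  -7.39387474] [ 0.48969549 -0.30653781 -0.02181323]
```

View pics/c4.png

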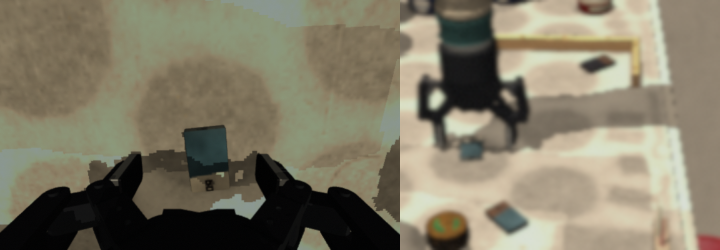

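Request:
{"name": "arm_command", "arguments": {
  "moves": [
    {"claw":1,"x":0,"y":0.006,"z":-0.002,"yaw":0},
    {"claw":1,"x":-0.01,"y":0.006,"z":-0.002,"yaw":0},
    {"claw":1,"x":-0.018,"y":0.006,"z":-0.002,"yaw":0},
    {"claw":1,"x":-0.026,"y":0.006,"z":-0.002,"yaw":0},
    {"claw":1,"x":-0.034,"y":0.006,"z":-0.002,"yaw":0},
    {"claw":1,"x":-0.042,"y":0.006,"z":-0.002,"yaw":0},
    {"claw":1,"x":-0.05,"y":0.006,"z":-0.002,"yaw":0}
  ]
}}

```text
time: 8.8
tcp_pos: [541.3, 65.1, -9.7]
tcp_rot: [-2.275, -2.166, 0.0]
contact_force: [-0.6, 0.3, 0.6]
opening: 85.6
grip_force: 0.1
```

Run:
```python
from h import *
o=env.get_obs(); print(o['tcp_pos'],o['contact_force'])
a=shot('wrist','w3.png'); b=shot('side','s5.png')
s=cv2.resize(b[150:275,240:400],None,fx=2,fy=2)
cv2.imwrite('pics/c5.png',np.hstack([cv2.resize(a,(400,250)),s])[:,:,::-1])
```

```text
[541.25845126  65.05333107  -9.68987699] [-0.58580123  0.2995838   0.61398548]
```

View pics/c5.png

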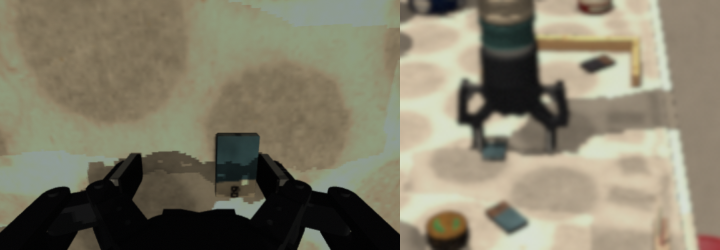

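The far tile sits square against the inside of the +x finger and is dragging cleanly, so I'll continue.

Request:
{"name": "arm_command", "arguments": {
  "moves": [
    {"claw":1,"x":-0.009,"y":0,"z":0,"yaw":0},
    {"claw":1,"x":-0.018,"y":0,"z":0,"yaw":0},
    {"claw":1,"x":-0.027,"y":0,"z":0,"yaw":0},
    {"claw":1,"x":-0.036,"y":0,"z":0,"yaw":0},
    {"claw":1,"x":-0.045,"y":0,"z":0,"yaw":0},
    {"claw":1,"x":-0.054,"y":0,"z":0,"yaw":0},
    {"claw":1,"x":-0.062,"y":0,"z":0,"yaw":0},
    {"claw":1,"x":-0.067,"y":0,"z":0,"yaw":0}
  ]
}}

```text
time: 9.7
tcp_pos: [474.0, 65.1, -9.8]
tcp_rot: [-2.275, -2.166, 0.001]
contact_force: [0.9, -0.5, -0.2]
opening: 85.4
grip_force: 0.1
```

Request:
{"name": "arm_command", "arguments": {
  "moves": [
    {"claw":1,"x":0,"y":0,"z":0,"yaw":0},
    {"claw":1,"x":0.006,"y":0,"z":0,"yaw":0},
    {"claw":1,"x":0.006,"y":0,"z":0.03,"yaw":0},
    {"claw":1,"x":0.006,"y":0.01,"z":0.06,"yaw":0},
    {"claw":0.3,"x":0.026,"y":0.045,"z":0.06,"yaw":0},
    {"claw":0.3,"x":0.026,"y":0.055,"z":0.06,"yaw":0},
    {"claw":0.3,"x":0.026,"y":0.055,"z":0.04,"yaw":0},
    {"claw":0.3,"x":0.026,"y":0.055,"z":0.025,"yaw":0}
  ]
}}

```text
time: 10.5
tcp_pos: [502.0, 120.6, 14.9]
tcp_rot: [2.273, 2.167, 0.001]
contact_force: [0.0, -0.6, 0.4]
opening: 28.4
grip_force: 0.0
```

Run:
```python
from h import *
o=env.get_obs(); print(o['tcp_pos'],o['contact_force'],o['opening'])
a=shot('wrist','w4.png'); b=shot('side','s6.png')
s=cv2.resize(b[150:275,240:400],None,fx=2,fy=2)
cv2.imwrite('pics/c6.png',np.hstack([cv2.resize(a,(400,250)),s])[:,:,::-1])
```

```text
[502.04230528 120.62087469  14.86430417] [ 0.01845803 -0.62625785  0.44088225] 28.419669860409194
```

View pics/c6.png

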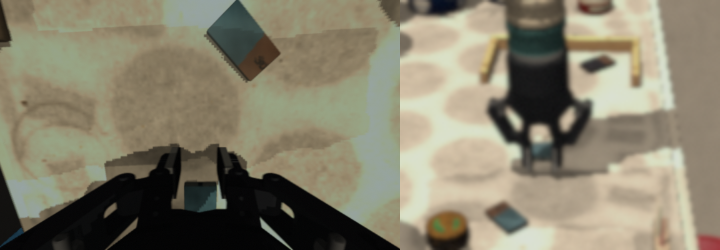

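The far tile lies square in front of the finger gap, at wrist view (200,195). I'll narrow the gap, lower and push.

Request:
{"name": "arm_command", "arguments": {
  "moves": [
    {"claw":0.2,"x":-0.002,"y":0.008,"z":0,"yaw":0},
    {"claw":0.2,"x":-0.002,"y":0.008,"z":-0.007,"yaw":0},
    {"claw":0.2,"x":-0.002,"y":0.008,"z":-0.012,"yaw":0},
    {"claw":0.2,"x":-0.002,"y":0.004,"z":-0.0125,"yaw":0},
    {"claw":0.2,"x":-0.002,"y":-0.008,"z":-0.0125,"yaw":0},
    {"claw":0.2,"x":-0.002,"y":-0.018,"z":-0.0125,"yaw":0},
    {"claw":0.2,"x":-0.002,"y":-0.028,"z":-0.0125,"yaw":0},
    {"claw":0.2,"x":-0.002,"y":-0.038,"z":-0.0125,"yaw":0}
  ]
}}

```text
time: 11.4
tcp_pos: [499.3, 80.9, 3.0]
tcp_rot: [2.276, 2.165, 0.001]
contact_force: [0.3, 0.6, -0.6]
opening: 17.1
grip_force: 0.1
```

Request:
{"name": "arm_command", "arguments": {
  "moves": [
    {"claw":0.2,"x":0,"y":-0.009,"z":0,"yaw":0},
    {"claw":0.2,"x":0,"y":-0.018,"z":0,"yaw":0},
    {"claw":0.2,"x":0,"y":-0.027,"z":0,"yaw":0},
    {"claw":0.2,"x":0,"y":-0.036,"z":0,"yaw":0},
    {"claw":0.2,"x":-0.001,"y":-0.045,"z":0,"yaw":0},
    {"claw":0.2,"x":-0.001,"y":-0.054,"z":0,"yaw":0},
    {"claw":0.2,"x":-0.002,"y":-0.063,"z":0,"yaw":0},
    {"claw":0.2,"x":-0.002,"y":-0.072,"z":0,"yaw":0}
  ]
}}

```text
time: 12.2
tcp_pos: [496.9, 9.4, 2.7]
tcp_rot: [-2.275, -2.166, 0.0]
contact_force: [-0.5, 0.5, -0.4]
opening: 17.4
grip_force: 0.1
```

Request:
{"name": "arm_command", "arguments": {
  "moves": [
    {"claw":0.2,"x":0,"y":-0.009,"z":0,"yaw":0},
    {"claw":0.2,"x":0,"y":-0.018,"z":0,"yaw":0},
    {"claw":0.2,"x":0,"y":-0.027,"z":0,"yaw":0},
    {"claw":0.2,"x":-0.001,"y":-0.036,"z":0,"yaw":0},
    {"claw":0.2,"x":-0.001,"y":-0.045,"z":0,"yaw":0},
    {"claw":0.2,"x":-0.001,"y":-0.054,"z":0,"yaw":0},
    {"claw":0.2,"x":-0.002,"y":-0.063,"z":0,"yaw":0},
    {"claw":0.2,"x":-0.002,"y":-0.072,"z":0,"yaw":0}
  ]
}}

```text
time: 13.0
tcp_pos: [495.0, -62.6, 2.8]
tcp_rot: [-2.275, -2.166, 0.0]
contact_force: [-0.9, -0.1, 0.3]
opening: 17.2
grip_force: 0.1
```

Request:
{"name": "arm_command", "arguments": {
  "moves": [
    {"claw":0.2,"x":0,"y":-0.009,"z":0,"yaw":0},
    {"claw":0.2,"x":0,"y":-0.018,"z":0,"yaw":0},
    {"claw":0.2,"x":0,"y":-0.027,"z":0,"yaw":0},
    {"claw":0.2,"x":0,"y":-0.036,"z":0,"yaw":0},
    {"claw":0.2,"x":-0.001,"y":-0.045,"z":0,"yaw":0},
    {"claw":0.2,"x":-0.001,"y":-0.054,"z":0,"yaw":0},
    {"claw":0.2,"x":-0.001,"y":-0.063,"z":0,"yaw":0},
    {"claw":0.2,"x":-0.001,"y":-0.073,"z":0,"yaw":0}
  ]
}}

```text
time: 13.8
tcp_pos: [494.1, -135.6, 2.8]
tcp_rot: [-2.275, -2.166, 0.0]
contact_force: [0.6, 0.2, -0.4]
opening: 17.4
grip_force: 0.1
```

Request:
{"name": "arm_command", "arguments": {
  "moves": [
    {"claw":0.2,"x":0,"y":0.012,"z":0,"yaw":0},
    {"claw":0.2,"x":0,"y":0.02,"z":0.04,"yaw":0},
    {"claw":0.3,"x":0.01,"y":0.05,"z":0.06,"yaw":0},
    {"claw":0.3,"x":0.02,"y":0.095,"z":0.06,"yaw":0},
    {"claw":0.3,"x":0.03,"y":0.14,"z":0.06,"yaw":0},
    {"claw":0.3,"x":0.04,"y":0.185,"z":0.06,"yaw":0},
    {"claw":0.3,"x":0.047,"y":0.23,"z":0.06,"yaw":0},
    {"claw":0.3,"x":0.047,"y":0.275,"z":0.06,"yaw":0}
  ]
}}

```text
time: 14.6
tcp_pos: [541.9, 142.6, 63.1]
tcp_rot: [2.274, 2.166, 0.002]
contact_force: [-0.1, 0.1, -0.2]
opening: 25.6
grip_force: 0.0
```

Request:
{"name": "arm_command", "arguments": {
  "moves": [
    {"claw":0.3,"x":0,"y":0.04,"z":0,"yaw":0},
    {"claw":0.3,"x":0,"y":0.08,"z":0,"yaw":0},
    {"claw":0.3,"x":0,"y":0.11,"z":0,"yaw":0},
    {"claw":0.3,"x":0,"y":0.121,"z":0,"yaw":0},
    {"claw":0.3,"x":0,"y":0.121,"z":-0.025,"yaw":0},
    {"claw":0.3,"x":0,"y":0.121,"z":-0.05,"yaw":0},
    {"claw":0.3,"x":0,"y":0.121,"z":-0.06,"yaw":0}
  ]
}}

```text
time: 15.3
tcp_pos: [538.7, 260.0, 0.4]
tcp_rot: [-2.274, -2.165, 0.007]
contact_force: [-0.4, -0.6, 0.0]
opening: 25.6
grip_force: 0.0
```

Run:
```python
from h import *
o=env.get_obs(); print(o['tcp_pos'],o['contact_force'],o['opening'])
a=shot('top','t3.png'); b=shot('side','s7.png')
A=cv2.resize(a[140:265,205:405],None,fx=2.5,fy=2.5)
s=cv2.resize(b[200:325,240:350],None,fx=2.5,fy=2.5)
cv2.imwrite('pics/c7.png',np.hstack([A,s[:312]])[:,:,::-1])
```

```text
[5.38712782e+02 2.60034969e+02 3.64922983e-01] [-0.39011129 -0.59100126  0.01434161] 25.60011873379256
```

View pics/c7.png

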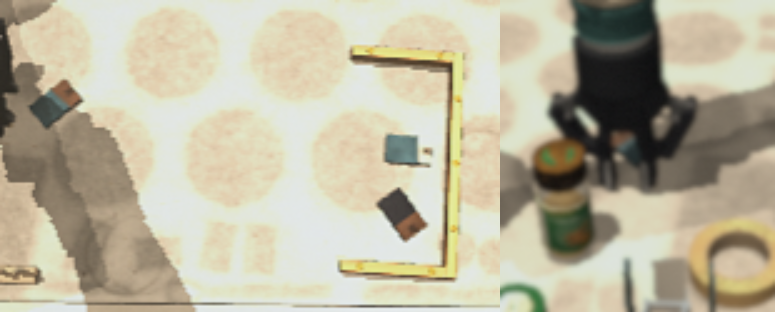

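The crop shows two tiles inside the fence, at (385–432, 134–166) and (376–427, 188–242). The fingers are behind the last tile, whose corner faces the finger gap. I'll push it along x ≈ 540–546, clear of the far-side tile.

Request:
{"name": "arm_command", "arguments": {
  "moves": [
    {"claw":0.3,"x":0,"y":-0.005,"z":0.002,"yaw":0},
    {"claw":0.3,"x":0,"y":-0.012,"z":0.002,"yaw":0},
    {"claw":0.3,"x":0,"y":-0.019,"z":0.002,"yaw":0},
    {"claw":0.3,"x":0,"y":-0.026,"z":0.002,"yaw":0},
    {"claw":0.3,"x":0,"y":-0.033,"z":0.002,"yaw":0},
    {"claw":0.3,"x":0,"y":-0.041,"z":0.002,"yaw":0},
    {"claw":0.3,"x":0,"y":-0.05,"z":0.002,"yaw":0},
    {"claw":0.3,"x":0,"y":-0.059,"z":0.002,"yaw":0}
  ]
}}

```text
time: 16.2
tcp_pos: [541.2, 201.2, 4.8]
tcp_rot: [2.275, 2.166, -0.0]
contact_force: [0.1, 0.4, 0.6]
opening: 25.5
grip_force: 0.1
```

Request:
{"name": "arm_command", "arguments": {
  "moves": [
    {"claw":0.3,"x":0,"y":-0.009,"z":0,"yaw":0},
    {"claw":0.3,"x":0,"y":-0.018,"z":0,"yaw":0},
    {"claw":0.3,"x":0,"y":-0.027,"z":0,"yaw":0},
    {"claw":0.3,"x":0,"y":-0.036,"z":0,"yaw":0},
    {"claw":0.3,"x":0,"y":-0.045,"z":0,"yaw":0},
    {"claw":0.3,"x":0,"y":-0.054,"z":0,"yaw":0},
    {"claw":0.3,"x":0,"y":-0.063,"z":0,"yaw":0},
    {"claw":0.3,"x":0,"y":-0.072,"z":0,"yaw":0}
  ]
}}

```text
time: 17.0
tcp_pos: [541.2, 129.3, 4.8]
tcp_rot: [-2.275, -2.166, 0.0]
contact_force: [0.3, 0.7, 0.3]
opening: 25.5
grip_force: 0.1
```

Run:
```python
from h import *
o=env.get_obs(); print(o['tcp_pos'],o['contact_force'],o['opening'])
a=env.capture('top'); b=env.capture('side')
ref=cv2.imread('pics/t3.png')[:,:,::-1]; rs=cv2.imread('pics/s0.png')[:,:,::-1]
def blobs(im,n,roi):
    # tile glaze / brown parts: much darker than the light worktop
    m=(im.max(2)<125).astype(np.uint8); k=np.zeros_like(m); k[roi]=m[roi]
    N,l,s,c=cv2.connectedComponentsWithStats(k)
    for i in range(1,N):
        if 20<s[i,4]<1500: print(n,s[i],c[i].round(),world(n,[c[i]],8)[0].round(),im[l==i].mean(0).round())
blobs(ref,'top',np.s_[150:240,205:380]); print(); blobs(a,'top',np.s_[150:240,205:380]); print(); blobs(b,'side',np.s_[180:300,230:360])
cv2.imwrite('pics/t4.png',a[:,:,::-1]);cv2.imwrite('pics/s8.png',b[:,:,::-1])
```

```text
[541.15263643 129.31219378   4.81427494] [0.3154757  0.73705562 0.31512754] 25.478039535270835
top [205 150  33  45 454] [215. 176.] [554. 237.   8.] [77. 74. 65.]
top [345 162  35   5  81] [363. 164.] [ 595. -163.    8.] [90. 72. 52.]
top [225 196  13  25  97] [230. 208.] [467. 193.   8.] [118. 105.  88.]
top [359 198  14   8  46] [363. 202.] [ 488. -162.    8.] [ 94. 107. 101.]
top [206 201  18  22 188] [215. 208.] [466. 232.   8.] [116. 103.  85.]
top [356 215  15  21 141] [363. 223.] [ 432. -162.    8.] [75. 68. 63.]
top [235 227  10  13  67] [239. 235.] [396. 165.   8.] [118. 106.  88.]
top [368 228   7   6  23] [371. 230.] [ 413. -182.    8.] [108.  77.  56.]

top [ 244  150   31   90 1487] [255. 193.] [509. 128.   8.] [80. 71. 57.]
top [345 162  35   5  89] [363. 164.] [ 595. -163.    8.] [86. 69. 50.]
top [359 194  15  12 121] [365. 200.] [ 496. -167.    8.] [ 93. 111. 107.]
top [356 215  19  21 184] [365. 225.] [ 428. -166.    8.] [78. 66. 57.]

side [312 180  10   6  47] [316. 182.] [ 495. -154.    8.] [ 94. 104.  99.]
side [331 180  16   7  72] [338. 182.] [ 428. -154.    8.] [73. 66. 60.]
side [348 208  12   3  24] [355. 209.] [381.  -1.   8.] [122. 112.  97.]
side [344 215  16   5  63] [351. 217.] [392.  40.   8.] [122. 112.  97.]
side [230 245   5  31  82] [231. 262.] [686. 226.   8.] [70. 67. 62.]
side [238 257  37  21 375] [261. 268.] [612. 248.   8.] [84. 73. 49.]
side [230 274   7  20  90] [233. 283.] [668. 297.   8.] [79. 71. 61.]
side [256 277  22  23 351] [268. 290.] [586. 319.   8.] [71. 76. 51.]
side [324 294  22   6  88] [335. 296.] [439. 337.   8.] [104.  88.  66.]
```

The last tile is no longer at its old spot in the side view, so it is travelling with the fingers. I'll lower the tips 2 mm and continue.

Request:
{"name": "arm_command", "arguments": {
  "moves": [
    {"claw":0.3,"x":0,"y":-0.009,"z":-0.002,"yaw":0},
    {"claw":0.3,"x":0,"y":-0.018,"z":-0.002,"yaw":0},
    {"claw":0.3,"x":0,"y":-0.027,"z":-0.002,"yaw":0},
    {"claw":0.3,"x":0,"y":-0.036,"z":-0.002,"yaw":0},
    {"claw":0.3,"x":0,"y":-0.045,"z":-0.002,"yaw":0},
    {"claw":0.3,"x":0,"y":-0.054,"z":-0.002,"yaw":0},
    {"claw":0.3,"x":0.001,"y":-0.063,"z":-0.002,"yaw":0},
    {"claw":0.3,"x":0.001,"y":-0.072,"z":-0.002,"yaw":0}
  ]
}}

```text
time: 17.9
tcp_pos: [542.4, 57.3, 2.9]
tcp_rot: [2.275, 2.166, 0.0]
contact_force: [0.0, -0.4, 0.0]
opening: 25.8
grip_force: 0.1
```

Request:
{"name": "arm_command", "arguments": {
  "moves": [
    {"claw":0.3,"x":0,"y":-0.009,"z":0,"yaw":0},
    {"claw":0.3,"x":0,"y":-0.018,"z":0,"yaw":0},
    {"claw":0.3,"x":0,"y":-0.027,"z":0,"yaw":0},
    {"claw":0.3,"x":0,"y":-0.036,"z":0,"yaw":0},
    {"claw":0.3,"x":0,"y":-0.045,"z":0,"yaw":0},
    {"claw":0.3,"x":0,"y":-0.054,"z":0,"yaw":0},
    {"claw":0.3,"x":0.001,"y":-0.063,"z":0,"yaw":0},
    {"claw":0.3,"x":0.001,"y":-0.072,"z":0,"yaw":0}
  ]
}}

```text
time: 18.7
tcp_pos: [543.4, -14.7, 2.9]
tcp_rot: [2.275, 2.166, 0.0]
contact_force: [0.3, -0.2, 0.7]
opening: 25.9
grip_force: 0.1
```

Run:
```python
from h import *
o=env.get_obs(); print(o['tcp_pos'],o['contact_force'],o['opening'])
for n,roi in (('side',np.s_[165:270,255:360]),('top',np.s_[150:240,205:380])):
    im=env.capture(n); m=(im.max(2)<125).astype(np.uint8); k=np.zeros_like(m); k[roi]=m[roi]
    N,l,s,c=cv2.connectedComponentsWithStats(k)
    for i in range(1,N):
        if 20<s[i,4]: print(n,s[i],world(n,[c[i]],8)[0].round(),im[l==i].mean(0).round())
```

```text
[543.40181009 -14.7209975    2.86937154] [ 0.291637   -0.1579736   0.70405976] 25.913986506120573
side [ 273  165   74   46 1725] [ 534. -129.    8.] [61. 57. 51.]
side [354 186   6   8  38] [ 371. -107.    8.] [113.  94.  72.]
side [255 257  20  13 176] [605. 234.   8.] [97. 81. 42.]
top [342 162   7  78 265] [ 475. -110.    8.] [93. 81. 64.]
top [345 162  35   5  94] [ 595. -162.    8.] [83. 65. 46.]
top [228 169  33  71 102] [483. 156.   8.] [102.  89.  71.]
top [358 194  16  12 145] [ 495. -166.    8.] [ 89. 105. 100.]
top [355 215  20  21 204] [ 428. -166.    8.] [75. 61. 51.]
```

Request:
{"name": "arm_command", "arguments": {
  "moves": [
    {"claw":0.3,"x":0,"y":-0.009,"z":0,"yaw":0},
    {"claw":0.3,"x":0,"y":-0.018,"z":0,"yaw":0},
    {"claw":0.3,"x":0,"y":-0.027,"z":0,"yaw":0},
    {"claw":0.3,"x":0,"y":-0.036,"z":0,"yaw":0},
    {"claw":0.3,"x":0,"y":-0.045,"z":0,"yaw":0},
    {"claw":0.3,"x":0,"y":-0.054,"z":0,"yaw":0},
    {"claw":0.3,"x":0,"y":-0.063,"z":0,"yaw":0},
    {"claw":0.3,"x":0,"y":-0.072,"z":0,"yaw":0}
  ]
}}

```text
time: 19.6
tcp_pos: [543.1, -86.7, 2.8]
tcp_rot: [-2.275, -2.166, 0.0]
contact_force: [0.0, 0.4, 0.2]
opening: 25.3
grip_force: 0.1
```

Request:
{"name": "arm_command", "arguments": {
  "moves": [
    {"claw":0.3,"x":0,"y":-0.009,"z":0,"yaw":0},
    {"claw":0.3,"x":0,"y":-0.018,"z":0,"yaw":0},
    {"claw":0.3,"x":0,"y":-0.027,"z":0,"yaw":0},
    {"claw":0.3,"x":0,"y":-0.036,"z":0,"yaw":0},
    {"claw":0.3,"x":0,"y":-0.045,"z":0,"yaw":0},
    {"claw":0.3,"x":0,"y":-0.052,"z":0,"yaw":0}
  ]
}}

```text
time: 20.2
tcp_pos: [543.2, -138.8, 2.8]
tcp_rot: [2.275, 2.166, -0.0]
contact_force: [-0.1, 0.6, 0.1]
opening: 25.6
grip_force: 0.1
```

Request:
{"name": "arm_command", "arguments": {
  "moves": [
    {"claw":0.3,"x":0,"y":0.008,"z":0,"yaw":0},
    {"claw":0.3,"x":0,"y":0.018,"z":0,"yaw":0},
    {"claw":0.3,"x":0,"y":0.025,"z":0.04,"yaw":0},
    {"claw":0.3,"x":0,"y":0.06,"z":0.06,"yaw":0},
    {"claw":0.3,"x":-0.02,"y":0.1,"z":0.08,"yaw":0},
    {"claw":0.3,"x":-0.04,"y":0.14,"z":0.1,"yaw":0},
    {"claw":0.3,"x":-0.06,"y":0.18,"z":0.1,"yaw":0},
    {"claw":0.3,"x":-0.06,"y":0.22,"z":0.1,"yaw":0}
  ]
}}

```text
time: 21.0
tcp_pos: [479.6, 84.6, 103.2]
tcp_rot: [-2.273, -2.167, 0.002]
contact_force: [1.0, -0.1, 0.2]
opening: 25.8
grip_force: 0.0
```

Request:
{"name": "arm_command", "arguments": {
  "moves": [
    {"claw":0.3,"x":0,"y":0.04,"z":0,"yaw":0},
    {"claw":0.3,"x":0,"y":0.08,"z":0,"yaw":0},
    {"claw":0.3,"x":0,"y":0.08,"z":0,"yaw":0}
  ]
}}

```text
time: 21.3
tcp_pos: [482.2, 167.0, 103.0]
tcp_rot: [-2.267, -2.174, -0.003]
contact_force: [-0.6, -1.6, 0.6]
opening: 25.8
grip_force: 0.0
```

Run:
```python
from h import *
o=env.get_obs(); print(o['tcp_pos'],o['contact_force'],o['opening'])
ref=cv2.imread('pics/t0.png')[:,:,::-1].astype(int); im=shot('top','t5.png')
# pixels that differ from the empty fence of the first picture
m=(np.abs(im.astype(int)-ref).max(2)>45).astype(np.uint8); k=np.zeros_like(m); r=np.s_[155:250,320:392]; k[r]=m[r]
N,l,s,c=cv2.connectedComponentsWithStats(k)
for i in range(1,N):
    if s[i,4]>25:
        box=cv2.boxPoints(cv2.minAreaRect(np.argwhere(l==i)[:,::-1].astype(np.float32)))
        print(s[i],im[l==i].mean(0).round(),world('top',box,8)[:,:2].round().tolist())
b=env.capture('side'); m=(b.max(2)<125).astype(np.uint8)
N,l,s,c=cv2.connectedComponentsWithStats(m[165:190,270:365])
for i in range(1,N):
    if s[i,4]>25: print('side',s[i],world('side',[c[i]+[270,165]],8)[0].round())
```

```text
[482.21504812 166.97897977 103.0373041 ] [-0.55261571 -1.5821119   0.60537298] 25.757271253567314
[356 170  18  21 213] [108. 109.  97.] [[535.0, -142.0], [581.0, -165.0], [567.0, -193.0], [521.0, -170.0]]
[358 194  19  13 169] [101. 118. 111.] [[511.0, -149.0], [512.0, -198.0], [479.0, -197.0], [478.0, -148.0]]
[355 215  21  22 235] [92. 77. 66.] [[438.0, -139.0], [457.0, -165.0], [414.0, -195.0], [395.0, -169.0]]
side [  13    0   64   25 1167] [ 503. -183.    8.]
```

All three tiles measure full size, separate and flat inside the fence, at least 30 mm past the open side. Handing in.

Request:
{"name": "arm_command", "arguments": {
  "moves": [
    {"claw":0.3,"x":0,"y":0,"z":0,"yaw":0},
    {"claw":0.3,"x":0,"y":0,"z":0,"yaw":0},
    {"claw":0.3,"x":0,"y":0,"z":0,"yaw":0}
  ]
}}

```text
time: 21.7
tcp_pos: [483.1, 161.1, 102.7]
tcp_rot: [-2.277, -2.164, 0.001]
contact_force: [-0.6, 0.1, 0.1]
opening: 25.3
grip_force: 0.0
```

```bash
python3 -c "
from plant import env
print(env.close_job())"
```

```text
the job is handed in; nothing more can be done
None
```

I handed the job in at about 22 s: the last top picture measured all three tiles flat and separate inside the fence, at least 30 mm in from the open side; I never went near the jar, cone pack, wax pot or tape roll, and `close_job` returned no verdict.

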